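# Turn the can-sorting chart to its aluminium page

## Task

The next batch is aluminium: turn the hinged leaf of the sorting chart over its spine, from the right-hand page (where it stands a little open, red face up) to the left-hand page, by pushing it with the outside of the fingers or a fingertip under its orange tab. Its hinge is stiff, so press it down until it lies flat, green face up, and then take the hand away. Do not take the leaf between the fingers, and leave the cans, mug, funnel, tub and wooden block standing where they are.

Things in the scene. Friction and masses are not known exactly. Their poses are not given: they have to be found in the camera images.
- chart: Base of the sorting chart: grey board fixed to the ledge, 180 (x) x 290 (y) x 25 mm, a white page on each half. Origin: centre of its underside. x runs along the spine, roughly away from the robot; y points from the right-hand page (-y half, yellow patches) to the left-hand page (+y half, blue patches); z up. Immovable; place and yaw vary.
- spine (a point): Point on the hinge axis at mid-length of the spine, 29 mm above the ledge over the base's centre; axes as the base's. The hinge axis runs through it along the base's x. Three steel knuckles of 6 mm radius lie along it.
- leaf (a joint): Angle of the leaf, rad: 0 flat on the right-hand page (-y), red face up; 1.57 upright; 3.14 (its stop) flat on the left-hand page (+y), green face up. Starts 0.3 to 0.6. Hinge friction (about 0.24 N m) keeps the leaf at any angle it is left at: it does not fall by itself. Turning takes 2 to 3 N at the tab.
- leaf_tab (a point): Middle of the leaf's orange tab, 150 mm from the hinge axis, mid-thickness; turns with the leaf. Leaf: stiff plate 5 mm thick, 150 g, 160 mm along the spine, 10 to 135 mm from the axis; tab 50 mm wide at mid-length, reaching to 158 mm. At joint 0 x is along the spine, y towards the spine, z out of the red face; -z is out of the green face (underside at the start), to be pushed on.
- can_a: Dented aluminium drink can with a blue band, empty, standing, 66 mm diameter, 115 mm high; origin at the centre of its underside. Leave alone.
- can_b: The same with a green band. Leave alone.
- mug: White ceramic mug, standing, 80 mm diameter, 90 mm high, handle to its +y; origin at the centre of its underside. Leave alone.
- funnel: Stainless steel funnel standing on its wide mouth, 110 mm diameter at the foot, 110 mm high; origin at the centre of its foot. Leave alone.
- tub: Yellow plastic tub with crushed cans in it, 200 (x) x 260 (y) x 130 mm; origin at the centre of its underside. Leave alone.
- wood_block: Wooden block 140 (x) x 90 (y) x 50 mm; origin at the centre of its underside. Leave alone.

How it is judged:
By the outcome, as a careful person would: the job done as asked, in the order asked, and still so for the second after the job is handed in, with the robot touching nothing.
It also fails if it takes over 48 s, if anything falls off the work surface, if the arm or the gripper's body presses on something with over 40 N, if the wrist force passes 120 N, or if a joint passes its speed limit or range.

## Robot

A 6-joint arm with a two-finger parallel gripper is mounted at the origin on the work surface. World frame = base frame: x ahead of the robot, y to its left, z up, the work surface at z = 0. Lengths are in mm, angles in rad, forces in N, time in s.
With the tool pointing down it reaches from about 350 to 975 mm from the base axis. Payload 7.1 kg.
Tool frame: the origin (TCP) lies on the front face of the gripper's body, between the roots of the fingers; the fingertips stand 80 mm ahead of it and the grasp point (between the pads) lies 61 mm ahead of it (env.tips_ahead is the distance from the TCP to the fingertips, in mm); z points along the fingers, y is the line along which they close (so a half turn about z gives the same grasp; the last joint's range is limited). The gripper opens to 88 mm and grips with 3 to 60 N. Pads are 20 mm wide; open, the fingers measure 115 mm over their backs; the gripper's body (75 mm by 178 mm) begins 61 mm behind the grasp point.
Start: joints at [-1.123, 0.423, 1.63, -0, 1.089, -0.019], TCP at [281.284, -558.108, 302.675] pointing down, gripper open.
Joint ranges: [-3, 3], [-0.9, 2.11], [0.09, 2.58], [-1.31, 4.45], [0.11, 2.69], [-2.54, 2.54]. Speed limits (rad/s): [2.39, 2.39, 3.01, 3.14, 3.14, 3.14].

## Interface

Orientations are given as a unit quaternion [x, y, z, w].
In Python, from station import env, set_gripper, viewer, workorder gives the robot as it stands. Calls block until the motion is done:
- env.reach(position, orientation): joint-space move of the TCP to a pose.
- env.move_l(position, rot=None, rate=150, f_stop=None): straight line of the TCP; rot=None keeps the orientation; rate is the mean speed in mm/s. With f_stop (N) it stops when the force on the tool has changed by that much, and returns True; else False.
- env.move_joints(angles): joint-space move.
- set_gripper(opening): finger opening in mm; the grip force is fixed at half the most; returns when the fingers have stopped.
- env.hold(seconds).
- env.ik(position, orientation): joint angles nearest the present ones, or None.
- env.read_state(): the state.
- viewer.camera(name): name is "scene" or "side" or "wrist"; returns the picture (480x640x3 uint8, blue, green, red); there is no depth.
- viewer.camera_params(name): a dict with "fx", "fy", "cx", "cy" (pixels), "dist" ([k1, k2, p1, p2, k3] as OpenCV has them; the pictures are not rectified), "pose" (4x4, takes a point from camera to world coordinates); the wrist camera has in their place "tool_from_camera" (4x4, takes a point from camera to tool coordinates, whose origin is the TCP and whose axes are the flange's). Camera axes: x right, y up, looking along -z (the intrinsics and any distortion apply to the point x, -y, -z); pixel columns grow to the right and rows downward; lengths in mm; the calibration is good to about 2 mm. A picture is of the moment at which its call begins: read the wrist's pose just before it. camera_params takes no time and is no camera call.
A pose or a line that the arm cannot do raises env.IKError and nothing moves.
- workorder.sign_off(): hands the job in; it is judged then, once.
The state is a dict: "time_s": time; "qpos": joint angles; "dq": joint speeds; "tau": joint torques, N m; "tool_pos": TCP position; "orientation": TCP orientation; "force": force on the tool from outside, world axes, zero at the start; "wrist_torque": the same for the moment, N m; "width": finger opening in mm; "grip_force": force on a finger pad.
Only numpy, scipy, OpenCV 4.12 (cv2) and the standard library are available. Lean on these libraries where they do the work, as an engineer would, in place of code of your own. Each camera call takes 0.05 s, during which the arm holds its last target. There are 200 camera calls.

## Working session

There is one attempt and no reset: what is moved stays moved. The work goes in short steps, each a Python script; the robot and the scene stay as the last script left them, time stands still between calls to the robot, and variables do not carry over. Pictures are saved under pics/ and viewed, at most 10 in all, crops included, and the job is handed in when it is done.

```bash
ls; mkdir -p pics
python3 - <<'E'
from station import env, viewer
import cv2,numpy as np
np.set_printoptions(precision=3,suppress=True)
for n in ("scene","side"):
    cv2.imwrite(f"pics/{n}0.png",viewer.camera(n)); print(n,viewer.camera_params(n))
print(viewer.camera_params("wrist")); s=env.read_state(); print(s)
E
```

```text
pics
scene {'fx': 606.5978092584851, 'fy': 606.5978092584851, 'cx': 319.9737752433505, 'cy': 254.73716809711675, 'dist': array([-0.16,  0.  ,  0.  ,  0.  ,  0.  ]), 'pose': array([[   0.492,   -0.567,    0.661, 1662.554],
       [   0.871,    0.31 ,   -0.382, -583.808],
       [   0.011,    0.763,    0.646, 1069.526],
       [   0.   ,    0.   ,    0.   ,    1.   ]])}
side {'fx': 496.1062546138105, 'fy': 496.1062546138105, 'cx': 311.02945359133633, 'cy': 239.71196102040543, 'dist': array([-0.095,  0.   ,  0.   ,  0.   ,  0.   ]), 'pose': array([[  -0.782,    0.34 ,   -0.522, -138.305],
       [  -0.623,   -0.451,    0.639,  938.052],
       [  -0.018,    0.825,    0.565,  860.935],
       [   0.   ,    0.   ,    0.   ,    1.   ]])}
{'fx': 359.8553720916797, 'fy': 359.8553720916797, 'cx': 322.01319001808423, 'cy': 243.6548667745466, 'dist': array([-0.067,  0.   ,  0.   ,  0.   ,  0.   ]), 'tool_from_camera': array([[ -0.001,   0.966,   0.257,  70.855],
       [  1.   ,   0.001,  -0.001,   1.135],
       [ -0.001,   0.257,  -0.966, -81.541],
       [  0.   ,   0.   ,   0.   ,   1.   ]])}
{'time_s': 0.1, 'qpos': array([-1.123,  0.424,  1.631, -0.   ,  1.089, -0.019]), 'dq': array([-0.001, -0.002, -0.003, -0.001,  0.001, -0.   ]), 'tau': array([ -0.   , -54.561, -27.432,   0.064,   0.019,  -0.   ]), 'tool_pos': array([ 281.105, -557.773,  301.972]), 'orientation': array([ 0.973,  0.231, -0.   , -0.001]), 'force': array([-0.498, -0.563, -0.23 ]), 'wrist_torque': array([-0.027, -0.026,  0.004]), 'grip_force': 0.0, 'width': 87.67702435738661}
```

View pics/scene0.png

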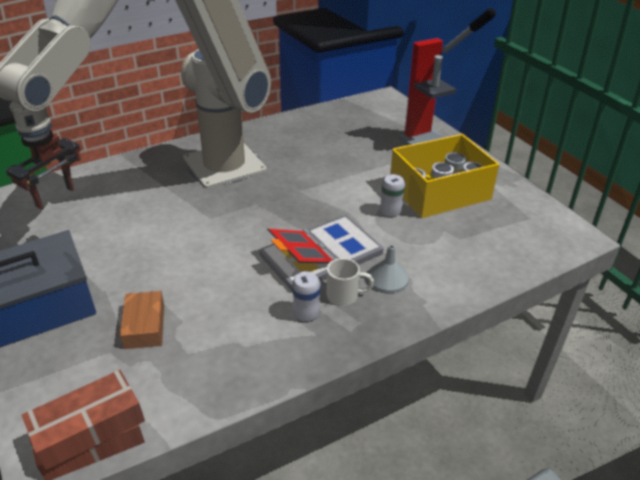

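View pics/side0.png

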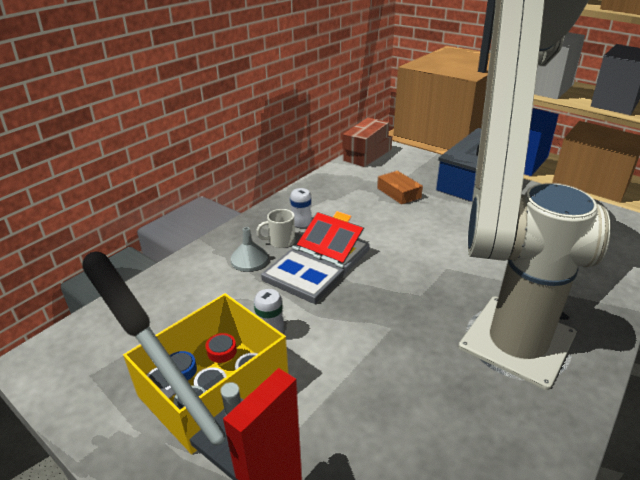

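The chart is at about (320,250) in the scene view and (318,262) in the side view. Can_a, the mug and the funnel stand along its far (+x) edge, and can_b is off to its left. I'll enlarge both views to pick corners.

Run:
```python
import cv2
a=cv2.imread("pics/scene0.png")[200:330,240:420]; b=cv2.imread("pics/side0.png")[175:315,220:400]
cv2.imwrite("pics/c1.png",cv2.resize(a,None,fx=4.4,fy=4.4,interpolation=cv2.INTER_CUBIC))
cv2.imwrite("pics/c2.png",cv2.resize(b,None,fx=4,fy=4,interpolation=cv2.INTER_CUBIC))
```

```text
(no output)
```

View pics/c1.png

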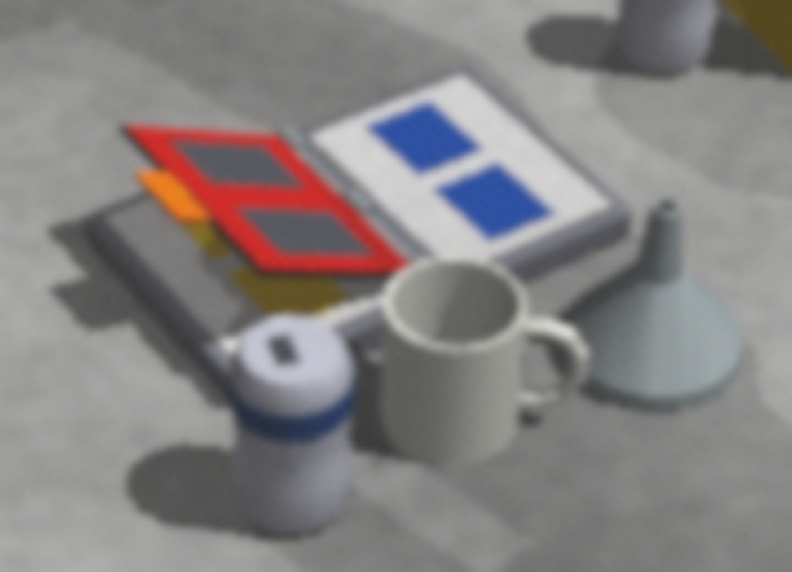

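View pics/c2.png

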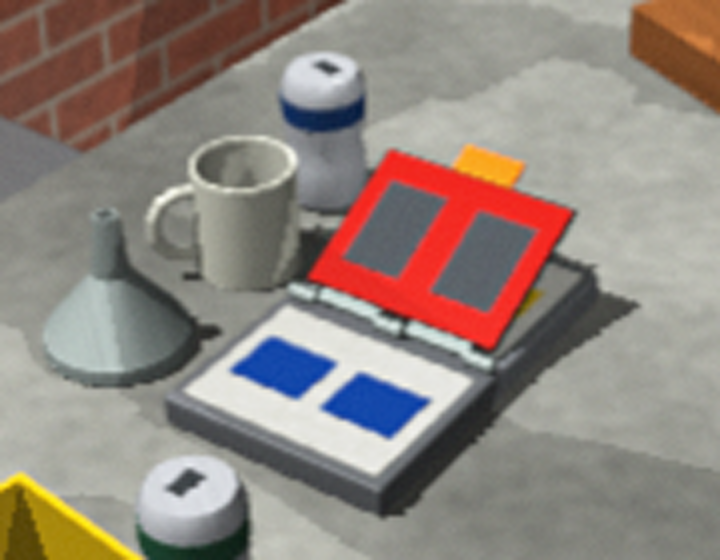

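```bash
cat > fit.py <<'E'
import numpy as np,cv2
from scipy.optimize import least_squares
from station import viewer
def proj(P,c):
    T=np.linalg.inv(c["pose"]); q=(T[:3,:3]@np.asarray(P,float).T).T+T[:3,3]; q=q*[1,-1,-1]
    K=np.array([[c["fx"],0,c["cx"]],[0,c["fy"],c["cy"]],[0,0,1]])
    return cv2.projectPoints(q,np.zeros(3),np.zeros(3),K,np.array(c["dist"]))[0][:,0]
def ground(px,c,z=0):
    f=lambda p:(proj([[p[0],p[1],z]],c)[0]-px)
    return least_squares(f,[550,0]).x
def model(p):
    x,y,yaw,t=p[:4]
    B=[(-90,145,25),(90,145,25),(-90,-145,25)]
    L=lambda a,r:(a,-r*np.cos(t)+2.5*np.sin(t),29+r*np.sin(t)+2.5*np.cos(t))
    loc=np.array(B+[L(-80,135),L(80,135),L(80,10),L(-80,10),L(-25,158),L(25,158)])
    R=np.array([[np.cos(yaw),-np.sin(yaw),0],[np.sin(yaw),np.cos(yaw),0],[0,0,1]])
    return loc@R.T+[x,y,0]
sc=np.array([(465,69),(630,212),(90,225),(125,126),(262,272),(407,268),(280,135),(138,172),(180,220)])/4.4+[240,200]
sd=np.array([(380,490),(168,402),(597,268),(577,212),(390,150),(308,278),(490,350),(525,162),(470,146)])/4+[220,175]
if __name__=="__main__":
    np.set_printoptions(precision=2,suppress=True)
    c1,c2=viewer.camera_params("scene"),viewer.camera_params("side")
    # camera z is uncertain by ~2mm, ignore
    f=lambda p:np.r_[proj(model(p),c1)-sc,proj(model(p),c2)-sd].ravel()
    s=least_squares(f,[600,0,0,.45],loss="soft_l1",x_scale=[100,100,.1,.1])
    print(s.x,s.cost); print(f(s.x).reshape(-1,2))
    np.save("chart.npy",s.x)
    x,y,w,t=s.x; R=np.array([[np.cos(w),-np.sin(w)],[np.sin(w),np.cos(w)]])
    for n,px in dict(can_a=(240+295/4.4,200+535/4.4),mug=(240+450/4.4,200+465/4.4),fun=(240+660/4.4,200+408/4.4),can_b=(391,216)).items():
        g=ground(px,c1); print(n,"near rim",g,"in chart",R.T@(g-[x,y]))
E
python3 fit.py
```

```text
[565.93  52.52   0.08   0.43] 19.503514575286363
[[-0.42 -2.64]
 [ 0.62 -2.2 ]
 [-2.38 -3.41]
 [-2.06 -0.21]
 [-0.83 -0.17]
 [ 3.28  0.26]
 [-0.92 -1.1 ]
 [-1.53  0.14]
 [-1.02 -0.3 ]
 [-0.29 -0.14]
 [-2.17 -1.89]
 [ 0.14  0.83]
 [-0.81 -0.31]
 [-0.73 -0.43]
 [-1.63  0.02]
 [ 0.01 -0.05]
 [-0.66  0.64]
 [-1.45 -0.12]]
can_a near rim [ 770.61 -102.36] in chart [ 192.19 -170.13]
mug near rim [765.13   0.37] in chart [194.61 -67.29]
fun near rim [784.23 131.2 ] in chart [223.69  61.69]
can_b near rim [513.83 320.68] in chart [-31.36 271.37]
```

```bash
sed -i 's/+\[x,y,0\]/+[x,y,p[4] if len(p)>4 else 0]/; s/\[600,0,0,.45\]/[600,0,0,.45,0]/; s/x_scale=\[100,100,.1,.1\]/x_scale=[100,100,.1,.1,10]/; s/x,y,w,t=s.x/x,y,w,t=s.x[:4]/' fit.py; python3 fit.py
```

```text
[566.64  50.75   0.07   0.46  -4.41] 16.33813223929492
[[-0.7  -1.08]
 [ 0.13 -0.48]
 [-2.77 -1.93]
 [-1.85 -0.14]
 [-0.78 -0.03]
 [ 2.78  1.83]
 [-1.21  0.34]
 [-1.28 -0.04]
 [-0.83 -0.46]
 [-0.26  0.69]
 [-1.86 -1.15]
 [ 0.29  1.79]
 [-0.96 -0.17]
 [-0.78 -0.36]
 [-1.36  0.82]
 [ 0.07  0.83]
 [-0.81  0.61]
 [-1.58 -0.17]]
can_a near rim [ 770.61 -102.36] in chart [ 192.13 -167.72]
mug near rim [765.13   0.37] in chart [194.23 -64.87]
fun near rim [784.23 131.2 ] in chart [222.92  64.2 ]
can_b near rim [513.83 320.68] in chart [-32.78 273.09]
```

```bash
cat > arm.py <<'E'
import numpy as np
from station import env,set_gripper,viewer
X,Y,W=566.,52.,0.076
Q=[np.cos(W/2),np.sin(W/2),0,0]
def P(y,ztip,x=0):  # chart coords of fingertip centre -> TCP world
    c,s=np.cos(W),np.sin(W); return np.array([X+c*x-s*y,Y+s*x+c*y,ztip+env.tips_ahead])
E
python3 - <<'E'
from arm import *
import cv2
np.set_printoptions(precision=2,suppress=True)
set_gripper(0)
env.reach(P(-205,220),Q); env.move_l(P(-205,72),rate=200)
print(env.read_state()["time_s"],env.read_state()["qpos"],env.read_state()["width"],env.tips_ahead)
f0=env.read_state()["force"]
for t in np.linspace(.38,1.5,9):
    env.move_l(P(-158*np.cos(t)-13.5,29+158*np.sin(t)-20),rate=120)
    print(round(t,2),env.read_state()["force"]-f0)
cv2.imwrite("pics/side1.png",viewer.camera("side")); print(env.read_state()["time_s"])
E
```

```text
4.1667 [-0.28  0.59  1.77  0.    0.78  1.22] 0.3202480847149463 80.0
0.38 [-0.1   0.91  0.98]
0.52 [-0.92  1.09  0.81]
0.66 [ 0.01 -3.65  2.85]
0.8 [ 0.53 -5.51  4.57]
0.94 [ 0.9  -3.82  2.93]
1.08 [-0.51  1.22  0.16]
1.22 [-0.42  0.59  0.18]
1.36 [-0.68  0.45  0.65]
1.5 [ 0.03 -0.55  0.21]
7.4083
```

View pics/side1.png

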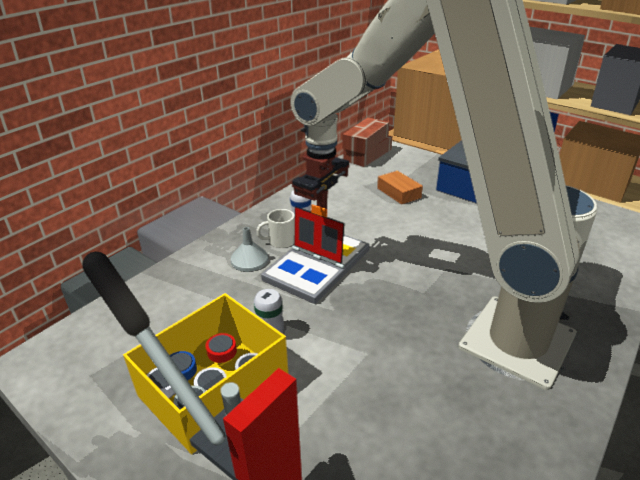

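Run:
```python
from station import viewer
import cv2,numpy as np
a=cv2.imread("pics/side1.png")[150:300,240:390]; b=viewer.camera("scene")[170:320,235:385]
cv2.imwrite("pics/c3.png",cv2.resize(np.hstack([a,b]),None,fx=2.66,fy=2.66,interpolation=cv2.INTER_CUBIC))
```

```text
(no output)
```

View pics/c3.png

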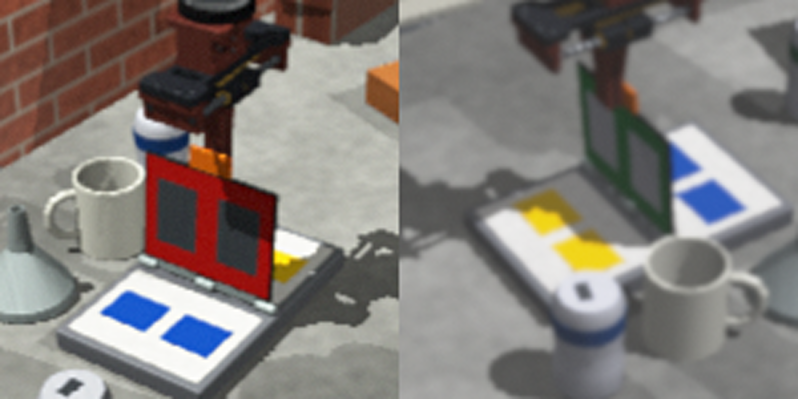

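The leaf is nearly upright, with its tab at (210,160) in the left crop and the fingers behind it on the green side. Next I push it over and press it down.

Run:
```python
from arm import *
import cv2
np.set_printoptions(precision=2,suppress=True)
for t in np.linspace(1.6,3.1,11):
    env.move_l(P(-135*np.cos(t)-2.5*np.sin(t)-13.5,29+135*np.sin(t)-2.5*np.cos(t)),rate=120)
    print(round(t,2),env.read_state()["force"])
print(env.move_l(P(121,22),rate=25,f_stop=15),env.read_state()["tool_pos"],env.read_state()["force"])
env.hold(.3)
env.move_l(P(121,180),rate=150)
env.move_l(P(-60,260),rate=200)
cv2.imwrite("pics/x.png",viewer.camera("side"))
a=viewer.camera("side")[150:300,240:390]; b=viewer.camera("scene")[170:320,235:385]
cv2.imwrite("pics/c4.png",cv2.resize(np.hstack([a,b]),None,fx=2.66,fy=2.66,interpolation=cv2.INTER_CUBIC))
print(env.read_state()["time_s"])
```

```text
1.6 [ 0.21 -0.59 -0.39]
1.75 [-0.2   0.67  0.23]
1.9 [-0.57  0.84  0.85]
2.05 [-0.54  0.89 -0.09]
2.2 [-0.26 -0.53  0.41]
2.35 [ 0.66  0.32 -0.24]
2.5 [-0.48 -0.28  0.53]
2.65 [ 0.07  0.14 -0.01]
2.8 [ 0.18 -0.63  0.77]
2.95 [-0.3  -1.22  0.24]
3.1 [ 0.68  0.38 -0.76]
True [557.42 172.98 111.74] [-2.5  -1.38 10.5 ]
14.0083
```

View pics/c4.png

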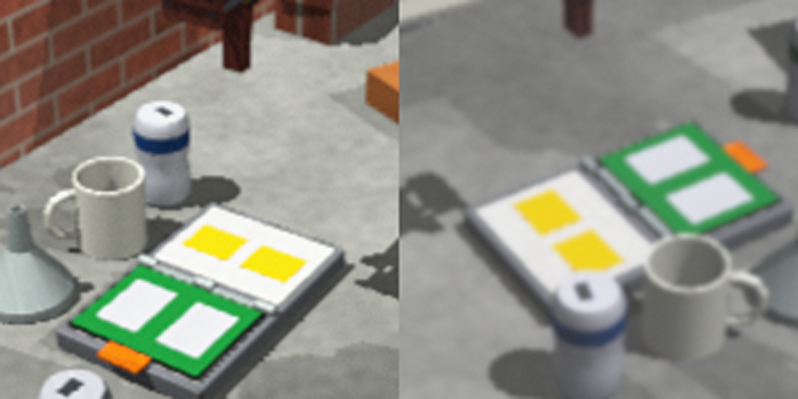

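The leaf lies flat on the left page, green face up, with the tab at (125,357) in the left crop. The fingertip stopped at z = 31.7 mm, against 31.5 mm expected for a flat leaf. The hand is clear, and the cans, mug and funnel stand as before.

```bash
python3 -c "
from station import workorder
print(workorder.sign_off())"
```

```text
the job is handed in; nothing more can be done
None
```

The leaf is turned over and pressed flat on the left-hand page, green face up; the hand is clear, and the job was handed in after about 14 s of robot time.

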